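Turn the caddy insert and stand the fallen bottle in it

ROBOT

A 6-joint arm with a two-finger parallel gripper is mounted at the origin on the work surface. World frame = base frame: x ahead of the robot, y to its left, z up, the work surface at z = 0. Lengths are in mm, angles in rad, forces in N, time in s.
With the tool pointing down it reaches from about 350 to 975 mm from the base axis. Payload 7.1 kg.
Tool frame: the origin (TCP) lies between the finger pads; the fingertips stand 14 mm ahead of it and the grasp point (between the pads) lies 5 mm behind it (ctrl.tcp_to_tips is the distance from the TCP to the fingertips, in mm); z points along the fingers, y is the line along which they close (so a half turn about z gives the same grasp; the last joint's range is limited). The gripper opens to 88 mm and grips with 3 to 60 N. Pads are 20 mm wide; open, the fingers measure 115 mm over their backs; the gripper's body (75 mm by 178 mm) begins 61 mm behind the grasp point.
Start: joints at [1.29, 0.423, 1.63, -0, 1.089, -0.019], TCP at [161.731, 603.695, 236.675] pointing down, gripper open.
Joint ranges: [-3, 3], [-0.9, 2.11], [0.09, 2.58], [-1.31, 4.45], [0.11, 2.69], [-2.54, 2.54]. Speed limits (rad/s): [2.39, 2.39, 3.01, 3.14, 3.14, 3.14].

INTERFACE

Orientations are given as a rotation vector (axis times angle).
In Python, from workcell import ctrl gives the robot as it stands.
- The arm moves only by the tool apply_moves, never from a script. Its argument "series" is a list that holds one entry, the list of rows, each a list of 7 numbers: the shift along the tool's x, y, z in cm, then the turn, a rotation vector about the tool's x, y, z in degrees, then the opening, from 0 (shut) to 1 (fully open). A call has 1 to 12 rows; each row shifts and turns the commanded pose from where the row before left it, along the tool's axes as they then stand; what a row does not reach is not made up. A row lasts 1/10 s, in which the tool goes at most 50 mm and 8.59 degrees, less where a joint would pass 70% of its speed; a pose out of reach is approached as far as the arm can. A call with a gripper value outside its range is refused whole. The fingers move at their own pace and stop on an object; the grip force is fixed at half the most. Time passes only in rows, so rows that do not move let the fingers close. It gives the time, the measured TCP pose, the force and the opening at its end, in the units of the state.
- ctrl.get_obs(): the state, without advancing time (a new reading comes with each control period).
- ctrl.get_image(name): name is "side" or "top" or "wrist"; returns a dict with "img" (480x640x3 uint8, blue, green, red), "K" (3x3 intrinsics, pixels), "cam_to_world" (4x4, takes a point from camera to world coordinates). Camera axes: x right, y down, z forward; pixel columns grow to the right and rows downward; lengths in mm; the calibration is good to about 2 mm. A picture is of the moment at which its call begins. There is no depth.
- ctrl.close_job(): hands the job in, once; it reports no verdict.
The state is a dict: "t": time; "qpos": joint angles; "qvel": joint speeds; "joint_torque": joint torques, N m; "ee_pos": TCP position; "orientation": TCP orientation; "ft_force": force on the tool from outside, world axes, zero at the start; "moment": the same for the moment, N m; "width": finger opening in mm.
Only numpy, scipy, OpenCV 4.12 (cv2) and the standard library are available. Lean on these libraries where they do the work, as an engineer would, in place of code of your own. Each camera call takes 0.05 s, during which the arm holds its last target. There are 200 camera calls.

TASK

The white insert sits back to front in the grey dosing caddy: lift it out, turn it half round and lower it fully home again, so that its bottle bay is at the caddy's low end. Then pick up the bottle that has fallen over and stand it upright on the floor of that bay. Put both down gently, without dropping them, and leave the other things on the table where they are.

Things in the scene. Friction and masses are not known exactly. Their poses are not given: they have to be found in the camera images.
- caddy: Grey plastic open caddy, fixed to the table. Inside 174 x 88 mm (its x by y), floor 5 mm thick, walls 5 mm thick and 42 mm high, but only 18 mm at the end towards its own -x (the low end, turned roughly to the robot). A flared lip, 7 mm high, on the walls guides the insert in. Origin: centre of its underside; z up.
- insert: White lift-out insert, 170 x 84 mm (its x by y), about 0.22 kg, 2 mm play per side in the caddy. Origin: centre of its underside; z up. Floor 4 mm, walls 4 mm thick, 42 mm high, but 18 mm at its -x end. -x half: open bottle bay; +x half: tray with a 15 mm high divider. Starts seated (origin 5 mm above the table) but back to front: its -x points along the caddy's +x.
- handle (a point): Point on the insert's upright handle post, on its centre line, 45 mm above the insert's origin. The post is 22 x 22 mm (faces square to the insert's x and y), 17 mm higher than this point, and can be gripped across either pair of faces, fingertips down to 20 mm below this point; along y there are 27 mm from the post to the side walls. Axes as the insert's.
- bay (a point): Middle of the floor of the insert's bottle bay, on the floor's upper face: 46 mm from the insert's origin towards its -x, 4 mm above its underside. The bay is 76 mm wide (y) and 70 mm long (x); the bottle fits in at any yaw. Moves with the insert.
- bottle: The fallen bottle: amber, square body 46 x 46 mm with rounded edges, 105 mm high, then a short neck and a round white cap 30 mm across; 135 mm in all, about 0.26 kg. Origin: centre of its base; z runs from base to cap. It lies flat on one side on the table (origin 23 mm above it), cap turned roughly to the robot's right.
- spare_bottle: Bystander: a bottle of the same kind, standing upright, 135 mm high. Origin: centre of its base. Leave alone.
- wash_bottle: Bystander: clear round bottle, 60 mm across, 150 mm high, standing. Origin: centre of its base.
- jar: Bystander: white round jar, 56 mm across, 70 mm high, standing. Origin: centre of its base.
- tape: Bystander: roll of tape, a cardboard ring 84 mm across, 24 mm high, lying flat. Origin: centre of its underside.
- syringe: Bystander: capped syringe about 150 mm long, 18 mm thick, lying along its x. Origin: near its middle, on the table.
- glove_box: Bystander: glove carton 120 x 220 x 70 mm (x, y, z). Origin: centre of its underside.
Mind the look-alikes: they are no part of the job. What is shaped like the caddy but blue is not meant.

How it is judged:
By the outcome, as a careful person would: the job done as asked, in the order asked, and still so for the second after the job is handed in, with the robot touching nothing.
It also fails if it takes over 72 s, if anything falls off the work surface, if the arm or the gripper's body presses on something with over 40 N, if the wrist force passes 120 N, or if a joint passes its speed limit or range.

## Working session

There is one attempt and no reset: what is moved stays moved. The work goes in short steps, Python scripts to look and compute and a tool call to move; the robot and the scene stay as the last step left them, time stands still between calls to the robot, and variables do not carry over. Pictures are saved under pics/ and viewed, on a budget of 10 in all, crops included, one or two more only if the job needs it, and the job is handed in when it is done.

Besides the shell and the picture viewer there is one more tool, called after "Call:" as name(argument=value, ...), one argument or row to a line, values as JSON. apply_moves: Moves the arm, as the interface text tells. Its arguments: {"type":"object","properties":{"series":{"type":"array","items":{"type":"array","items":{"type":"array","items":{"type":"number"}}}}},"required":["series"]}

```bash
mkdir -p pics; ls; cat > h.py <<'E'
import numpy as np,cv2
from workcell import ctrl
from scipy.spatial.transform import Rotation as R
def snap(n,f):
    d=ctrl.get_image(n); cv2.imwrite(f'pics/{f}.png',d['img']); np.savez(f'pics/{f}.npz',K=d['K'],T=d['cam_to_world']); return d
def px2w(f,uv,z):
    d=np.load(f'pics/{f}.npz'); uv=np.atleast_2d(uv).astype(float)
    r=np.c_[uv,np.ones(len(uv))]@np.linalg.inv(d['K']).T@d['T'][:3,:3].T; o=d['T'][:3,3]
    return o+r*((np.asarray(z,float).reshape(-1,1)-o[2])/r[:,2:])
def w2px(f,P):
    d=np.load(f'pics/{f}.npz'); P=np.atleast_2d(P).astype(float)
    c=(P-d['T'][:3,3])@d['T'][:3,:3]; q=c@d['K'].T; return q[:,:2]/q[:,2:]
E
python3 - <<'E'
from h import *
np.set_printoptions(precision=3,suppress=True)
print(ctrl.get_obs())
for n in('top','side'):
    d=snap(n,n+'0'); print(d['K'],d['cam_to_world'])
E
```

```text
pics
{'t': 0.0, 'qpos': array([ 1.29 ,  0.424,  1.631,  0.   ,  1.089, -0.019]), 'qvel': array([-0.001,  0.002,  0.001, -0.001,  0.001,  0.   ]), 'joint_torque': array([  0.   , -54.461, -27.367,   0.064,   0.023,  -0.   ]), 'ee_pos': array([161.591, 603.19 , 235.909]), 'orientation': array([-0.41 , -3.114,  0.002]), 'ft_force': array([-0.103, -0.651, -0.472]), 'moment': array([-0.03 , -0.003,  0.031]), 'width': 87.64718988244411}
[[539.427   0.    324.363]
 [  0.    539.427 238.364]
 [  0.      0.      1.   ]] [[  -0.016   -0.995    0.099  353.539]
 [  -1.       0.016    0.006  142.577]
 [  -0.007   -0.099   -0.995 1244.383]
 [   0.       0.       0.       1.   ]]
[[550.603   0.    305.721]
 [  0.    550.603 240.978]
 [  0.      0.      1.   ]] [[  -0.997   -0.017    0.072  389.745]
 [  -0.07     0.538   -0.84  1386.941]
 [  -0.024   -0.843   -0.538  868.718]
 [   0.       0.       0.       1.   ]]
```

View pics/top0.png

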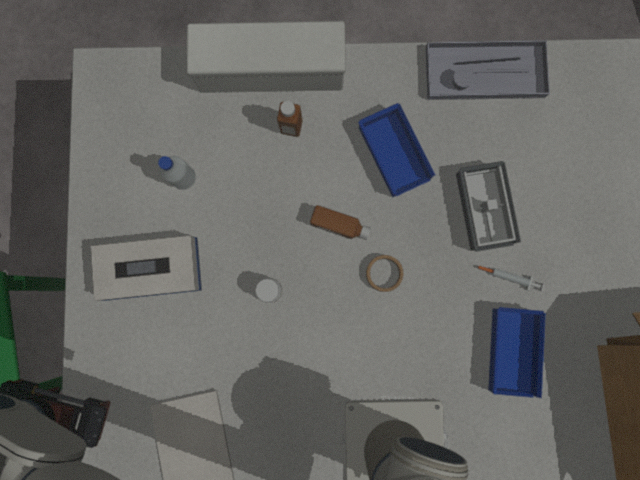

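View pics/side0.png

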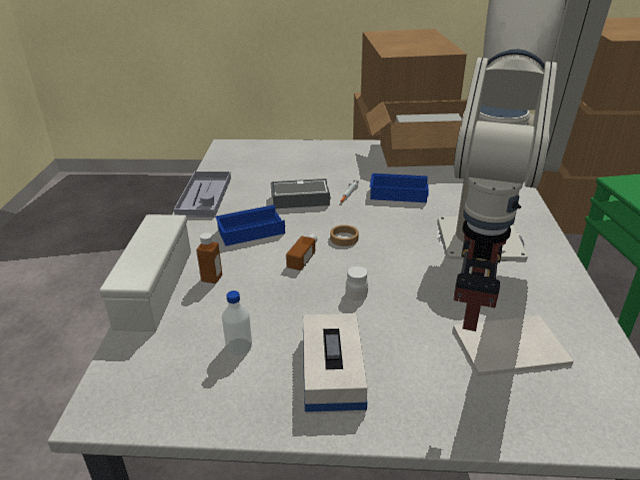

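Candidates in the top view:
- **Caddy:** grey with a white insert at (488,205). Look-alikes are the blue bins at (396,150) and (518,351) and a grey tray at (487,70).
- **Bottle:** fallen at (337,222), with its cap at (365,233). The spare stands at (289,118).

I choose the grey one with the white insert and the lying bottle, and check both in one close crop.

```bash
python3 - <<'E'
from h import *
im=cv2.imread('pics/top0.png')
a=im[155:255,445:530]; b=im[190:255,295:380]
a=cv2.resize(a,None,fx=5,fy=5,interpolation=cv2.INTER_CUBIC); b=cv2.resize(b,None,fx=4,fy=4,interpolation=cv2.INTER_CUBIC)
c=np.zeros((500,425+340+10,3),np.uint8); c[:,:425]=a; c[:260,435:]=b
cv2.imwrite('pics/crop0.png',np.clip(c*1.5,0,255).astype(np.uint8))
print(px2w('top0',[[488,205],[337,222],[365,233]],[50,46,23]))
E
```

```text
[[ 541.14107284 -217.45088336   50.        ]
 [ 508.97276771  120.39699881   46.        ]
 [ 485.6646845    56.70219747   23.        ]]
```

View pics/crop0.png

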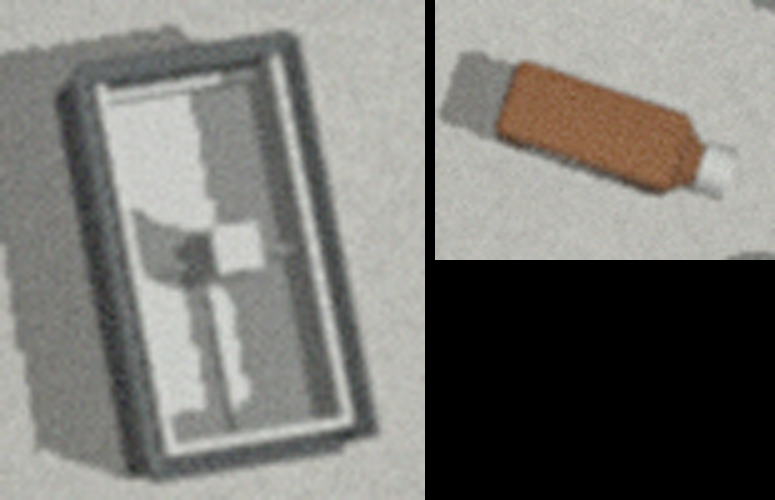

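The crop confirms it. The caddy's low end faces the robot, the divider (tray) lies at that end and the post is at about (492.6,204.6). The bottle is on its side with its cap to the right.

```bash
cat >> h.py <<'E'
np.set_printoptions(precision=3,suppress=True)
import json
def state(log=True):
    o=ctrl.get_obs(); Rt=R.from_rotvec(o['orientation']).as_matrix()
    if log: open('log.jsonl','a').write(json.dumps([list(map(float,o['qpos'])),list(map(float,o['ee_pos'])),list(map(float,o['orientation']))])+'\n')
    return o,Rt
def rel(p,Rgoal=None):
    o,Rt=state(); print('t',o['t'],'q',o['qpos'],'p',o['ee_pos'],'w',o['width'],'F',o['ft_force'])
    print('cm',Rt.T@(np.array(p)-o['ee_pos'])/10)
    if Rgoal is not None: print('rot deg',np.degrees(R.from_matrix(Rt.T@Rgoal).as_rotvec()))
def down(yaw): # tool down, y axis at yaw deg
    a=np.radians(yaw); y=np.array([np.cos(a),np.sin(a),0]); z=np.array([0,0,-1.]); return np.c_[np.cross(y,z),y,z]
E
python3 - <<'E'
from h import *
print(px2w('top0',[[492.6,204.6]],67))
c=lambda x,y,z: px2w('top0',[[445+x/5,155+y/5]],z)[0]
# outer corners of caddy at top & insert rim pts
for p in [(60,92),(297,38),(378,432),(135,475)]: print(c(*p,49))
p=px2w('top0',[[492.6,204.6]],67)[0]; rel([p[0],p[1],235],down(-79))
b=lambda x,y,z: px2w('top0',[[295+x/4,190+y/4]],z)[0]   # crop offset x-435
for q in [(80,63),(255,112),(230,190),(65,137)]: print('bot',b(*q,46 if q[1]<130 else 40))
E
```

```text
[[ 539.191 -222.474   67.   ]]
[ 614.31  -151.439   49.   ]
[ 637.208 -259.015   49.   ]
[ 458.432 -286.236   49.   ]
[ 441.041 -177.753   49.   ]
t 0.1 q [ 1.29   0.424  1.631 -0.     1.089 -0.019] p [161.6   603.246 235.971] w 87.90426121519009 F [-0.072  0.302  0.257]
cm [-57.844 -69.986   0.193]
rot deg [ -0.026   0.106 154.   ]
bot [546.578 169.142  46.   ]
bot [517.196  71.53   46.   ]
bot [474.134  86.154  40.   ]
bot [505.609 178.298  40.   ]
```

Call:
apply_moves(
  series=[
    [[-1.5, -1.8, 0, 0, 0, 0, 1], [-2.9, -3.5, 0, 0, 0, 0, 1], [-2.9, -3.5, 0, 0, 0, 0, 1], [-2.9, -3.5, 0, 0, 0, 0, 1], [-2.9, -3.5, 0, 0, 0, 0, 1], [-2.9, -3.5, 0, 0, 0, 0, 1], [-2.9, -3.5, 0, 0, 0, 0, 1], [-2.9, -3.5, 0, 0, 0, 0, 1], [-2.9, -3.5, 0, 0, 0, 0, 1], [-2.9, -3.5, 0, 0, 0, 0, 1], [-2.9, -3.5, 0, 0, 0, 0, 1], [-2.9, -3.5, 0, 0, 0, 0, 1]],
  ],
)

```text
t: 1.3
ee_pos: [380.3, 126.2, 236.7]
orientation: [0.41, 3.115, 0.0]
ft_force: [1.3, 0.6, 0.3]
width: 87.7
```

Call:
apply_moves(
  series=[
    [[-2.9, -3.5, 0, 0, 0, 0, 1], [-2.9, -3.5, 0, 0, 0, 0, 1], [-2.9, -3.5, 0, 0, 0, 0, 1], [-2.9, -3.5, 0, 0, 0, 0, 1], [-2.9, -3.5, 0, 0, 0, 0, 1], [-2.9, -3.5, 0, 0, 0, 0, 0.42], [-2.9, -3.5, 0, 0, 0, 0, 0.42], [-1.5, -1.8, 0, 0, 0, -6, 0.42], [0, 0, 0, 0, 0, -7, 0.42], [0, 0, 0, 0, 0, -7, 0.42], [0, 0, 0, 0, 0, -6, 0.42], [0, 0, 0, 0, 0, 0, 0.42]],
  ],
)

```text
t: 2.5
ee_pos: [522.3, -182.5, 236.3]
orientation: [0.302, -3.126, -0.001]
ft_force: [0.3, 0.5, 0.1]
width: 37.8
```

```bash
python3 - <<'E'
from h import *
rel([539.2,-222.5,235],down(101))
d=snap('wrist','w1'); print(d['cam_to_world'])
E
```

```text
t 2.5 q [-0.358  0.319  1.79   0.     1.033 -2.121] p [ 522.284 -182.52   236.315] w 37.811535837287174 F [0.257 0.474 0.079]
cm [-0.895 -4.248  0.129]
rot deg [ 0.023 -0.036  0.036]
[[  -0.193    0.942    0.275  446.962]
 [   0.981    0.185    0.055 -196.639]
 [   0.001    0.28    -0.96   385.512]
 [   0.       0.       0.       1.   ]]
```

View pics/w1.png

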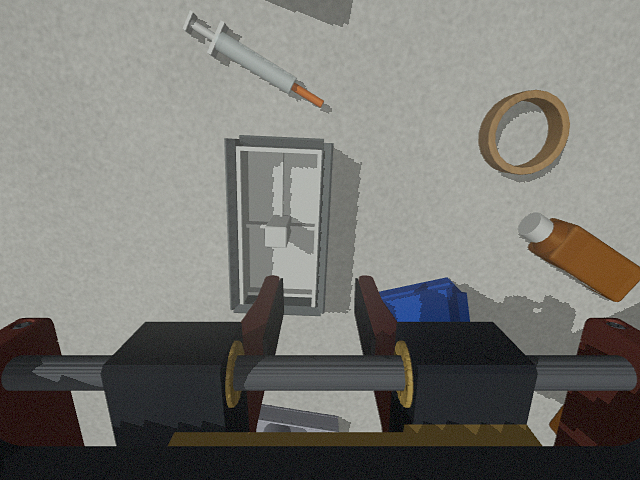

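Wrist view: the divider is in the half near the robot (up in the picture), so the insert is indeed reversed. The post is near (277,230). I zoom in to separate its top face from its side.

```bash
python3 - <<'E'
from h import *
im=cv2.imread('pics/w1.png')[130:320,220:340]
cv2.imwrite('pics/crop1.png',cv2.convertScaleAbs(cv2.resize(im,None,fx=3.1,fy=3.1,interpolation=cv2.INTER_CUBIC),alpha=1.1))
E
```

```text
(no output)
```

View pics/crop1.png

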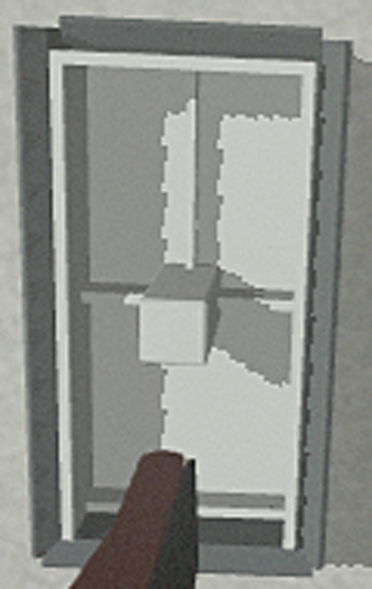

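```bash
python3 - <<'E'
from h import *
f=lambda L,z: px2w('w1',[(220+x/3.1,130+y/3.1) for x,y in L],z)
P=f([(141,299),(208,302),(206,362),(138,360)],67); print(P,P.mean(0))
dy=lambda a,b: np.degrees(np.arctan2(*(b-a)[[1,0]]))
print('edge', [np.linalg.norm(P[i]-P[i-1]) for i in range(4)], dy(P[0],P[3]),dy(P[1],P[2]))
Q=f([(48,52),(318,64)],47); print('near rim',Q,np.linalg.norm(Q[0]-Q[1]),dy(Q[0],Q[1])+90-180, Q.mean(0))
L=f([(50,55),(64,540),(318,70),(292,548)],47);print('sides',dy(L[0],L[1]),dy(L[2],L[3]))
C=f([(14,28),(34,555),(350,42),(322,568)],49);print('caddy lip',C,dy(C[0],C[1]),dy(C[2],C[3]),C[:2].mean(0)/2+C[2:].mean(0)/2)
c=P.mean(0); rel([c[0],c[1],120],down(101))
E
```

```text
[[ 533.097 -232.885   67.   ]
 [ 529.971 -211.842   67.   ]
 [ 549.786 -209.154   67.   ]
 [ 553.343 -230.826   67.   ]] [ 541.549 -221.177   67.   ]
edge [np.float64(20.35114686513824), np.float64(21.274543222391976), np.float64(19.995998080580137), np.float64(21.961959660167533)] 5.806636996203519 7.723028487690239
near rim [[ 464.778 -275.883   47.   ]
 [ 451.953 -191.513   47.   ]] 85.33959973553621 8.643249633313246 [ 458.365 -233.698   47.   ]
sides 8.834498706051068 8.06544301497509
caddy lip [[ 459.552 -286.711   49.   ]
 [ 639.558 -258.746   49.   ]
 [ 443.477 -183.012   49.   ]
 [ 624.681 -155.581   49.   ]] 8.83072558512908 8.608054090077687 [ 541.817 -221.013   49.   ]
t 2.55 q [-0.358  0.319  1.79   0.     1.033 -2.118] p [ 522.316 -182.438  236.385] w 36.89083036315593 F [ 0.629  0.892 -0.625]
cm [-1.165 -4.171 11.636]
rot deg [ 0.021 -0.032 -0.139]
```

Call:
apply_moves(
  series=[
    [[0, 0, 0, 0, 0, 2.3, 0.42], [-0.65, -2.1, 2, 0, 0, 0, 0.42], [-0.7, -2, 3, 0, 0, 0, 0.42], [0, 0, 3, 0, 0, 0, 0.42], [0, 0, 3, 0, 0, 0, 0.42], [0, 0, 2, 0, 0, 0, 0.42], [0, 0, 1, 0, 0, 0, 0.42], [0, 0, 1, 0, 0, 0, 0.42], [0, 0, 1, 0, 0, 0, 0.42], [0, 0, 1, 0, 0, 0, 0.42], [0, 0, 1, 0, 0, 0, 0.42], [0, 0, 0, 0, 0, 0, 0.42]],
  ],
)

```text
t: 3.75
ee_pos: [541.4, -220.7, 55.5]
orientation: [0.238, -3.131, -0.001]
ft_force: [0.2, 0.3, -0.3]
width: 37.3
```

```bash
python3 - <<'E'
from h import *
rel([541.8,-221,48],down(98.7))
E
```

```text
t 3.75 q [-0.407  0.623  1.81   0.     0.71  -2.13 ] p [ 541.418 -220.664   55.504] w 37.269690815078405 F [ 0.197  0.257 -0.326]
cm [-0.034 -0.04   0.75 ]
rot deg [ 0.056 -0.087 -0.011]
```

Over the post with no contact. Next: down the rest, grip, and lift slowly.

Call:
apply_moves(
  series=[
    [[0, 0, 0.7, 0, 0, 0, 0.42], [0, 0, 0, 0, 0, 0, 0.1], [0, 0, 0, 0, 0, 0, 0.1], [0, 0, 0, 0, 0, 0, 0.1], [0, 0, 0, 0, 0, 0, 0.1], [0, 0, 0, 0, 0, 0, 0.1], [0, 0, -0.5, 0, 0, 0, 0.1], [0, 0, -1, 0, 0, 0, 0.1], [0, 0, -1, 0, 0, 0, 0.1], [0, 0, -1, 0, 0, 0, 0.1], [0, 0, -1, 0, 0, 0, 0.1], [0, 0, 0, 0, 0, 0, 0.1]],
  ],
)

```text
t: 4.95
ee_pos: [543.2, -221.4, 96.7]
orientation: [-0.238, 3.13, -0.002]
ft_force: [0.9, 0.1, -2.9]
width: 21.8
```

```bash
python3 - <<'E'
from h import *
rel([541.8,-221,130],down(98.7))
E
```

```text
t 4.95 q [-0.407  0.557  1.8    0.     0.781 -2.13 ] p [ 543.188 -221.412   96.69 ] w 21.810907699819214 F [ 0.903  0.074 -2.858]
cm [ 0.122  0.056 -3.331]
rot deg [-0.098  0.157  0.001]
```

Held (width 21.8). Lift 4 cm more and turn 180°.

Call:
apply_moves(
  series=[
    [[0, 0, -2, 0, 0, 0, 0.1], [0, 0, -2, 0, 0, 4, 0.1], [0, 0, 0, 0, 0, 8, 0.1], [0, 0, 0, 0, 0, 8, 0.1], [0, 0, 0, 0, 0, 8, 0.1], [0, 0, 0, 0, 0, 8, 0.1], [0, 0, 0, 0, 0, 8, 0.1], [0, 0, 0, 0, 0, 8, 0.1], [0, 0, 0, 0, 0, 8, 0.1], [0, 0, 0, 0, 0, 8, 0.1], [0, 0, 0, 0, 0, 8, 0.1], [0, 0, 0, 0, 0, 8, 0.1]],
  ],
)

```text
t: 6.15
ee_pos: [541.8, -220.8, 134.4]
orientation: [-1.926, -2.481, 0.0]
ft_force: [-0.0, -0.1, -2.2]
width: 21.8
```

Call:
apply_moves(
  series=[
    [[0, 0, 0, 0, 0, 8, 0.1], [0, 0, 0, 0, 0, 8, 0.1], [0, 0, 0, 0, 0, 8, 0.1], [0, 0, 0, 0, 0, 8, 0.1], [0, 0, 0, 0, 0, 8, 0.1], [0, 0, 0, 0, 0, 8, 0.1], [0, 0, 0, 0, 0, 8, 0.1], [0, 0, 0, 0, 0, 8, 0.1], [0, 0, 0, 0, 0, 8, 0.1], [0, 0, 0, 0, 0, 8, 0.1], [0, 0, 0, 0, 0, 8, 0.1], [0, 0, 0, 0, 0, 8, 0.1]],
  ],
)

```text
t: 7.35
ee_pos: [541.8, -220.8, 134.4]
orientation: [-3.133, -0.229, 0.001]
ft_force: [-0.9, -0.1, -2.2]
width: 21.9
```

Call:
apply_moves(
  series=[
    [[0, 0, 0, 0, 0, 0, 0.1], [0, 0, 0, 0, 0, 0, 0.1]],
  ],
)

```text
t: 7.55
ee_pos: [542.0, -220.9, 134.6]
orientation: [-3.132, -0.244, 0.0]
ft_force: [0.4, -0.5, -2.7]
width: 21.8
```

```bash
python3 - <<'E'
from h import *
rel([541.8,-221,98],down(98.7+180))
snap('side','s2'); snap('wrist','w2')
im=cv2.imread('pics/w2.png')[:360,120:440]; s=cv2.imread('pics/s2.png')[100:280,220:380]
c=np.hstack([cv2.resize(im,(427,480)),cv2.resize(s,(373,480*373//427),interpolation=cv2.INTER_CUBIC) if 0 else cv2.resize(s,(373,480),interpolation=cv2.INTER_CUBIC)])
cv2.imwrite('pics/c2.png',c)
E
```

```text
t 7.55 q [-0.407  0.5    1.786 -0.     0.856  1.008] p [ 541.956 -220.902  134.588] w 21.79480426771525 F [ 0.431 -0.478 -2.675]
cm [-0.016  0.008  3.659]
rot deg [-0.007  0.014  0.218]
```

View pics/c2.png

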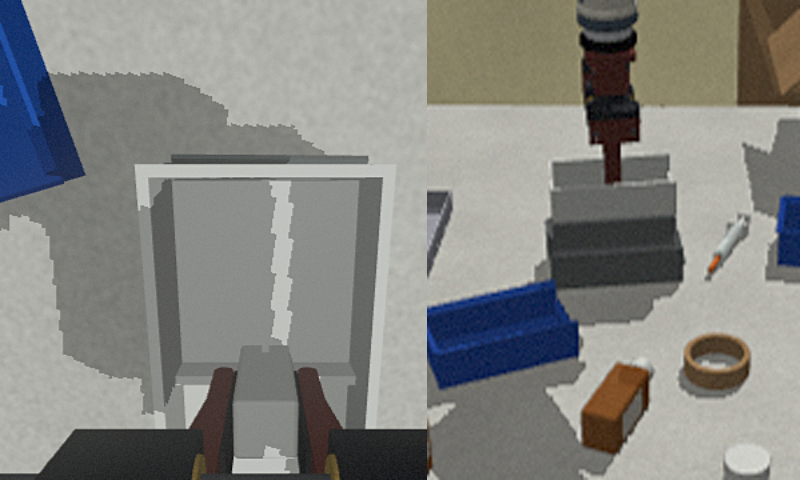

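```bash
python3 - <<'E'
from h import *
Q=px2w('w2',[(120+x/1.334,y/1.3333) for x,y in [(136,165),(397,165)]],133.2)
d=Q[1]-Q[0]; print(Q,np.linalg.norm(d),np.degrees(np.arctan2(d[1],d[0]))+90, Q.mean(0),'expect',541.9+85*np.cos(np.radians(8.7)),-220.9+85*np.sin(np.radians(8.7)))
E
```

```text
[[ 620.38  -166.107  133.2  ]
 [ 633.394 -248.686  133.2  ]] 83.59738367252113 8.956026517210589 [ 626.887 -207.397  133.2  ] expect 625.9219803787381 -208.04283027898637
```

Call:
apply_moves(
  series=[
    [[0, 0, 1, 0, 0, 0.2, 0.1], [0, 0, 1, 0, 0, 0, 0.1], [0, 0, 1, 0, 0, 0, 0.1], [0, 0, 0.5, 0, 0, 0, 0.1], [0, 0, 0.5, 0, 0, 0, 0.1], [0, 0, 0.5, 0, 0, 0, 0.1], [0, 0, 0.5, 0, 0, 0, 0.1], [0, 0, 0.5, 0, 0, 0, 0.1], [0, 0, 0, 0, 0, 0, 0.1]],
  ],
)

```text
t: 8.55
ee_pos: [541.7, -220.8, 79.0]
orientation: [-3.132, -0.233, 0.001]
ft_force: [0.5, 0.5, -1.9]
width: 21.7
```

The insert sits true in the hand (yaw 8.96° against 8.7°, centre within 1 mm) and is already inside the walls without extra force.

Call:
apply_moves(
  series=[
    [[0, 0, 0.5, 0, 0, 0, 0.1], [0, 0, 0.5, 0, 0, 0, 0.1], [0, 0, 0.5, 0, 0, 0, 0.1], [0, 0, 0.5, 0, 0, 0, 0.1], [0, 0, 0.3, 0, 0, 0, 0.1], [0, 0, 0.2, 0, 0, 0, 0.1], [0, 0, 0.2, 0, 0, 0, 0.1], [0, 0, 0.1, 0, 0, 0, 0.1], [0, 0, 0, 0, 0, 0, 0.1]],
  ],
)

```text
t: 9.45
ee_pos: [542.1, -221.0, 51.6]
orientation: [-3.133, -0.233, -0.0]
ft_force: [-0.1, -0.5, -2.0]
width: 21.5
```

```bash
python3 - <<'E'
from h import *
rel([541.8,-221,48.5],down(98.7+180))
E
```

```text
t 9.45 q [-0.407  0.629  1.81   0.     0.702  1.015] p [ 542.123 -220.964   51.622] w 21.494818998762696 F [-0.068 -0.532 -2.038]
cm [-0.032 -0.001  0.312]
rot deg [-0.    -0.002 -0.2  ]
```

Still carrying its weight at z=51.6. Seat should be at about 48.5.

Call:
apply_moves(
  series=[
    [[0, 0, 0.15, 0, 0, 0, 0.1], [0, 0, 0.1, 0, 0, 0, 0.1], [0, 0, 0.05, 0, 0, 0, 0.1], [0, 0, 0, 0, 0, 0, 0.1]],
  ],
)

```text
t: 9.85
ee_pos: [542.2, -221.0, 49.9]
orientation: [3.133, 0.233, 0.0]
ft_force: [-4.5, 1.5, 9.6]
width: 22.0
```

Call:
apply_moves(
  series=[
    [[0, 0, 0.05, 0, 0, 0, 0.1], [0, 0, 0.05, 0, 0, 0, 0.1], [0, 0, 0, 0, 0, 0, 0.1]],
  ],
)

```text
t: 10.15
ee_pos: [542.2, -221.0, 49.8]
orientation: [3.133, 0.233, 0.001]
ft_force: [-6.5, 2.0, 20.0]
width: 21.7
```

Contact at 49.8. Ease off, release, rise clear of the post and look.

Call:
apply_moves(
  series=[
    [[0, 0, -0.1, 0, 0, 0, 0.1], [0, 0, 0, 0, 0, 0, 0.34], [0, 0, 0, 0, 0, 0, 0.42], [0, 0, 0, 0, 0, 0, 0.42], [0, 0, -1, 0, 0, 0, 0.42], [0, 0, -2, 0, 0, 0, 0.42], [0, 0, -4, 0, 0, 0, 0.42], [0, 0, -4, 0, 0, 0, 0.42], [0, 0, -4, 0, 0, 0, 0.42], [0, 0, -4, 0, 0, 0, 0.42], [0, 0, -2, 0, 0, 0, 1], [0, 0, 0, 0, 0, 0, 1]],
  ],
)

```text
t: 11.35
ee_pos: [543.9, -221.7, 262.9]
orientation: [3.13, 0.233, 0.01]
ft_force: [0.1, 0.1, 0.8]
width: 49.3
```

```bash
python3 - <<'E'
from h import *
rel([541.8,-221,235],down(98.7+180))
snap('wrist','w3'); snap('side','s3')
im=cv2.imread('pics/w3.png')[80:400,200:440]; s=cv2.imread('pics/s3.png')[165:225,260:340]
c=np.zeros((533,800,3),np.uint8); c[:,:400]=cv2.resize(im,(400,533),interpolation=cv2.INTER_CUBIC); c[:300,400:]=cv2.resize(s,(400,300),interpolation=cv2.INTER_CUBIC)
cv2.imwrite('pics/c3.png',c)
E
```

```text
t 11.35 q [-0.407  0.336  1.697  0.     1.101  1.015] p [ 543.87  -221.714  262.855] w 49.3385619710134 F [0.09  0.054 0.781]
cm [-0.211 -0.112  2.784]
rot deg [ 0.217 -0.352 -0.202]
```

View pics/c3.png

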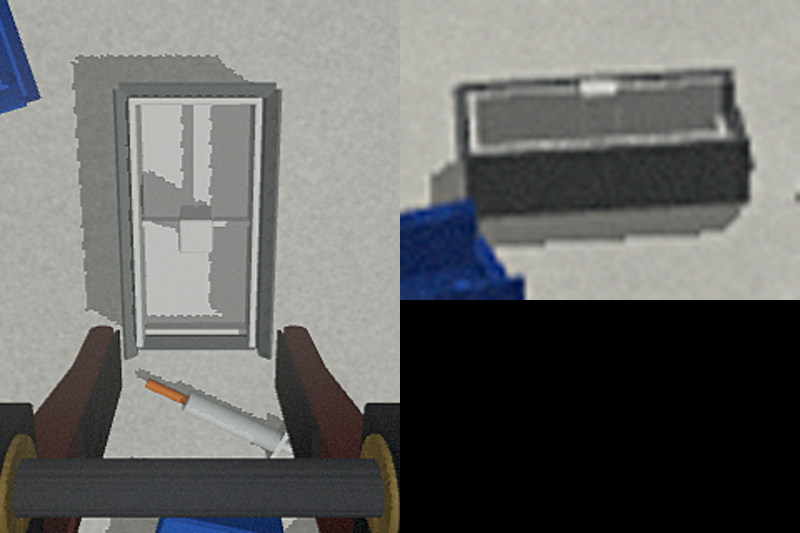

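The divider is now at the far half and the low ends match near the robot. The post is central and symmetric, so I compare the side views before and after for height, and plan the bottle pick from the same data.

```bash
python3 - <<'E'
from h import *
a=cv2.imread('pics/side0.png'); b=cv2.imread('pics/s3.png')
A,B=[cv2.resize(cv2.cvtColor(i,6)[172:195,366-0-0-0-0-0-0-0:0] if 0 else cv2.cvtColor(i,6)[174:192,368-0:0] if 0 else cv2.cvtColor(i,6)[174:190,368:392],None,fx=1,fy=1) for i in (a,b)] if 0 else (None,None)
u=w2px('side0',[[541.8,-221,67],[541.8,-221,64]]); print(u)
x,y=np.round(u[0]).astype(int)
ga,gb=[cv2.GaussianBlur(cv2.cvtColor(i,6).astype(np.float32),(0,0),.7) for i in(a,b)]
T=ga[y-6:y+7,x-12:x+13]; print('post shift',cv2.phaseCorrelate(T,gb[y-6:y+7,x-12:x+13],cv2.createHanningWindow((25,13),cv2.CV_32F)))
print(ga[y-6:y+6,x].astype(int),gb[y-6:y+6,x].astype(int))
for sh in (-2,-1,0,1,2):
    print(sh,np.abs(T-gb[y-6+sh:y+7+sh,x-12:x+13]).mean())
f=lambda L,z: px2w('w1',L,z)
# bottle from w1: cap centre, body near-end
hsv=cv2.cvtColor(cv2.imread('pics/top0.png'),cv2.COLOR_BGR2HSV)
m=cv2.inRange(hsv,(3,120,50),(20,255,255)); n,l,s,c=cv2.connectedComponentsWithStats(m)
k=l[222,337]; pts=np.argwhere(l==k)[:,::-1].astype(np.float32); r=cv2.minAreaRect(pts); print(r,s[k]); bx=cv2.boxPoints(r); W=px2w('top0',bx,40); print(W)
E
```

```text
[[299.499 181.828]
 [299.527 182.657]]
post shift ((0.41529597163222043, 0.40619314031821663), 0.9851078443527221)
[174 177 174 153 142 170 191 159 110  94  95  96] [179 182 179 158 145 175 197 171 123  99  97  98]
-2 21.847067
-1 14.892072
0 5.861837
1 11.905155
2 17.350998
((336.5394592285156, 221.8849639892578), (49.64865493774414, 18.621625900268555), 18.924644470214844) [311 206  50  31 769]
[[509.301 180.98   40.   ]
 [549.156 166.821  40.   ]
 [510.757  61.68   40.   ]
 [471.166  76.121  40.   ]]
```

The insert is seated (the post is no higher than at the start, shift ≤0.4 px). Now I fit the arm's geometry from the logged poses, to plan the tilted placing of the bottle.

```bash
cat > fit.py <<'E'
from h import *
A=[];b=[]
for l in open('log.jsonl'):
    q,p,o=json.loads(l); s2,s3,s5=q[1],q[1]+q[2],q[1]+q[2]+q[4]
    A+=[[1,0,np.sin(s2),np.sin(s3),np.cos(s3),np.sin(s5)],[0,1,np.cos(s2),np.cos(s3),-np.sin(s3),np.cos(s5)]]; b+=[np.hypot(p[0],p[1]),p[2]]
A=np.array(A);b=np.array(b)
if __name__=='__main__':
    x,_,rk,sv=np.linalg.lstsq(A,b,rcond=1e-4); print('a h L1 L2 e d',x,rk,sv,'res',np.abs(A@x-b).max())
    # assume e=0, a free, d unresolved (h-d)
    M=A[:,[0,1,2,3]]; y=np.linalg.lstsq(M,b,rcond=None)[0]; print('a,h-d,L1,L2',y,np.abs(M@y-b).max())
E
python3 fit.py
```

```text
a h L1 L2 e d [  0.133 312.377 563.005 484.888  77.433 295.596] 6 [5.567 4.092 0.394 0.32  0.096 0.005] res 0.002929631664187582
a,h-d,L1,L2 [  6.536  33.683 466.873 471.802] 8.301068982868856
```

```bash
cat > ik.py <<'E'
from h import *
from scipy.optimize import least_squares
h_,L1,L2,e,d=312.377,563.005,484.888,77.433,295.596
lo=np.array([-3,-.9,.09,-1.31,.11,-2.54]);hi=np.array([3,2.11,2.58,4.45,2.69,2.54])
def fk(q,s4=1):
    Rb=R.from_euler('z',q[0])*R.from_euler('y',q[1]); Rf=Rb*R.from_euler('y',q[2])
    W=np.array([0,0,h_])+Rb.apply([0,0,L1])+Rf.apply([e,0,L2])
    Rt=Rf*R.from_euler('z',s4*q[3])*R.from_euler('y',q[4])*R.from_euler('z',q[5]+np.pi/2)
    return W+Rt.apply([0,0,d]),Rt
def ik(p,Rg,q0):
    f=lambda q:(lambda P,T:np.r_[(P-p)/100,(T.inv()*R.from_matrix(Rg)).as_rotvec()])(*fk(q))
    s=least_squares(f,np.clip(q0,lo+1e-3,hi-1e-3),bounds=(lo,hi)); return s.x,np.abs(s.fun).max()
def frame(z,y):
    z=np.array(z,float)/np.linalg.norm(z);y=np.array(y,float);y-=z*(y@z);y/=np.linalg.norm(y);return np.c_[np.cross(y,z),y,z]
def interp(p0,R0,p1,R1,n=10):
    w=R.from_matrix(R0.T@R1).as_rotvec()
    return [(p0+(p1-p0)*k/n,R0@R.from_rotvec(w*k/n).as_matrix()) for k in range(1,n+1)]
def run(poses,q,show=True):
    worst=0;jm=0
    for p,Rg in poses:
        qn,er=ik(p,Rg,q);worst=max(worst,er);jm=max(jm,np.abs(qn-q).max());q=qn
    if show: print('q',q,'err %.4f maxstep %.2f'%(worst,jm))
    return q
E
python3 - <<'E'
from ik import *
o,Rt=state(); q=o['qpos']; P,T=fk(q); print(P,o['ee_pos'],T.as_rotvec(),o['orientation'])
a=np.array([-.343,-.939,0]);a/=np.linalg.norm(a);base=np.array([529.,174,0]);t=np.radians(30);g=82
up=np.array([0,0,1.])
for sgn in(1,-1):
  y=sgn*np.array([-a[1],a[0],0]); Rp=frame(-np.cos(t)*up-np.sin(t)*a,y)
  gp=base+g*a+26*up; tcp=gp+5*Rp[:,2]
  print('sgn',sgn); q1=run(interp(o['ee_pos'],Rt,tcp+100*up,Rp,20),q); q2=run(interp(tcp+100*up,Rp,tcp,Rp,5),q1)
  # upright: rotate so a->up
  Rs=R.from_rotvec(np.cross(a,up)*np.pi/2).as_matrix()@Rp
  hp=gp*[1,1,0]+[0,0,190]; q3=run(interp(tcp,Rp,hp+5*Rp[:,2],Rp),q2); q4=run(interp(hp+5*Rp[:,2],Rp,hp+5*Rs[:,2],Rs),q3)
  for dphi in(-60,-30,0,30):
    Rh=R.from_euler('z',dphi,degrees=True).as_matrix()@Rs
    b=np.array([496.4,-227.9,9+g]);print('heading',70+dphi); q5=run(interp(hp+5*Rs[:,2],Rs,b+[0,0,100]+5*Rh[:,2],Rh,20),q4); run(interp(b+[0,0,100]+5*Rh[:,2],Rh,b+5*Rh[:,2],Rh),q5)
E
```

```text
[ 537.134 -231.762  258.737] [ 541.86  -220.84   258.737] [3.133 0.233 0.001] [3.133 0.233 0.001]
sgn 1
q [-0.087  0.443  2.095  0.899  0.665 -0.479] err 0.0000 maxstep 0.09
q [-0.087  0.661  2.102  1.179  0.55  -0.819] err 0.0000 maxstep 0.07
q [-0.087  0.318  2.067  0.767  0.769 -0.305] err 0.0000 maxstep 0.06
q [ 0.516  0.741  1.597 -0.601  1.699  1.082] err 0.0000 maxstep 0.28
heading 10
q [-0.243  0.846  1.357 -0.382  1.921  1.216] err 0.0000 maxstep 0.04
q [-0.243  0.981  1.348 -0.368  1.805  1.264] err 0.0000 maxstep 0.01
heading 40
q [-0.096  0.759  1.554 -0.67   1.681  1.014] err 0.0000 maxstep 0.03
q [-0.096  0.907  1.544 -0.665  1.573  1.1  ] err 0.0000 maxstep 0.02
heading 70
q [ 0.015  0.645  1.817 -0.97   1.375  0.929] err 0.0000 maxstep 0.03
q [ 0.015  0.82   1.807 -1.004  1.284  1.071] err 0.0000 maxstep 0.02
heading 100
q [ 0.038  0.525  2.065 -1.31   1.066  0.898] err 0.0538 maxstep 0.05
q [ 0.035  0.739  2.008 -1.31   1.048  1.029] err 0.1303 maxstep 0.02
sgn -1
q [-0.105  0.449  2.117  0.993  0.658  2.54 ] err 0.0390 maxstep 0.13
q [-0.087  0.661  2.102  1.179  0.55   2.323] err 0.0186 maxstep 0.07
q [-0.139  0.329  2.123  0.983  0.748  2.54 ] err 0.1068 maxstep 0.06
q [0.118 0.224 2.284 0.68  0.11  2.54 ] err 1.2208 maxstep 0.17
heading 10
q [-0.508  0.282  2.242  1.198  0.11   2.54 ] err 1.4903 maxstep 0.03
q [-0.505  0.493  2.192  1.285  0.11   2.54 ] err 1.4830 maxstep 0.02
heading 40
q [-0.493  0.262  2.22   0.564  0.11   2.54 ] err 1.2173 maxstep 0.03
q [-0.492  0.476  2.169  0.664  0.11   2.54 ] err 1.1789 maxstep 0.02
heading 70
q [-0.447  0.259  2.075 -0.06   0.441  2.54 ] err 1.2003 maxstep 0.10
q [-0.465  0.462  2.156  0.156  0.11   2.54 ] err 0.9234 maxstep 0.08
heading 100
q [-0.399  0.243  2.141 -0.349  0.29   2.54 ] err 1.1833 maxstep 0.18
q [-0.434  0.454  2.152 -0.265  0.11   2.54 ] err 0.7240 maxstep 0.03
```

```bash
cat > bot.py <<'E'
from ik import *
up=np.array([0,0,1.]);t=np.radians(30);g=82
def pick(base,yaw):
    a=np.array([np.cos(yaw),np.sin(yaw),0]); Rp=frame(-np.cos(t)*up-np.sin(t)*a,[-a[1],a[0],0])
    return base*[1,1,0]+g*a+26*up+5*Rp[:,2],Rp,a
E
python3 - <<'E'
from bot import *
p,Rp,a=pick(np.array([529.,174,0]),np.arctan2(-.939,-.343)); print(p)
rel(p+140*up,Rp); o,_=state(0); print('after rot, cm',Rp.T@(p+140*up-o['ee_pos'])/10)
E
```

```text
[501.723  99.326  21.67 ]
t 11.45 q [-0.407  0.34   1.701 -0.     1.1    1.015] p [ 541.86  -220.84   258.737] w 57.49193846400845 F [-0.501  0.324 -0.329]
cm [  0.76 -32.26   9.7 ]
rot deg [ 16.09   27.033 -59.96 ]
after rot, cm [ 19.998 -14.755  22.754]
```

Call:
apply_moves(
  series=[
    [[0, 0, 0, 2.01, 3.38, -7.5, 1], [0, 0, 0, 2.01, 3.38, -7.5, 1], [0, 0, 0, 2.01, 3.38, -7.5, 1], [0, 0, 0, 2.01, 3.38, -7.5, 1], [0, 0, 0, 2.01, 3.38, -7.5, 1], [0, 0, 0, 2.01, 3.38, -7.5, 1], [0, 0, 0, 2.01, 3.38, -7.5, 1], [0, 0, 0, 2.01, 3.38, -7.5, 1], [0, 0, 0, 0, 0, 0, 1]],
  ],
)

```text
t: 12.35
ee_pos: [541.1, -221.5, 255.8]
orientation: [-2.274, -1.588, -0.608]
ft_force: [0.6, 0.6, -0.4]
width: 88.0
```

Call:
apply_moves(
  series=[
    [[2.5, -1.84, 2.84, 0, 0, 0, 1], [2.5, -1.84, 2.84, 0, 0, 0, 1], [2.5, -1.84, 2.84, 0, 0, 0, 1], [2.5, -1.84, 2.84, 0, 0, 0, 1], [2.5, -1.84, 2.84, 0, 0, 0, 1], [2.5, -1.84, 2.84, 0, 0, 0, 1], [2.5, -1.84, 2.84, 0, 0, 0, 1], [2.5, -1.84, 2.84, 0, 0, 0, 1], [0, 0, 0, 0, 0, 0, 1], [0, 0, 0, 0, 0, 0, 1]],
  ],
)

```text
t: 13.35
ee_pos: [500.9, 99.8, 161.2]
orientation: [-2.276, -1.592, -0.606]
ft_force: [0.1, 0.2, 0.5]
width: 87.8
```

```bash
python3 - <<'E'
from bot import *
p,Rp,a=pick(np.array([529.,174,0]),np.arctan2(-.939,-.343))
rel(p+140*up,Rp); o,_=state(0); P,T=fk(o['qpos']); print(P,T.as_rotvec(),o['orientation'])
snap('wrist','w4')
E
```

```text
t 13.35 q [-0.112  0.363  2.08   0.802  0.74  -0.38 ] p [500.939  99.841 161.175] w 87.82197881484531 F [0.077 0.198 0.483]
cm [ 0.006  0.091 -0.054]
rot deg [-0.13   0.092 -0.036]
[499.608  87.993 161.157] [-2.276 -1.592 -0.606] [-2.276 -1.592 -0.606]
```

View pics/w4.png

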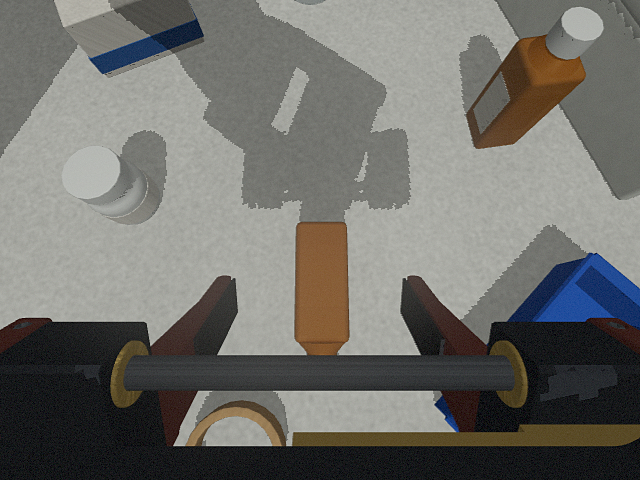

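Wrist view: the bottle lies between the open fingers. Its base end is at (297–346,222) and its shoulder at (296–349,342). The jar at (100,180) and the spare at (540,80) are well clear.

```bash
python3 - <<'E'
from bot import *
print(np.load('pics/w4.npz')['T'][:3,3])
U=[(297,223),(346,223),(349,341),(296,341)]
W=px2w('w4',U,46);print(W, 'w',[np.linalg.norm(W[i]-W[i-1]) for i in range(4)])
b=(W[0]+W[1])/2;s=(W[2]+W[3])/2;y=np.arctan2(*(s-b)[[1,0]]);print(b,np.degrees(y))
print('at z0',px2w('w4',U[:2],3).mean(0))
for base in (b,): 
    p,Rp,a=pick(base,y);rel(p,Rp)
E
```

```text
[499.44   94.042 329.181]
[[509.549 180.844  46.   ]
 [550.412 165.951  46.   ]
 [516.585  71.348  46.   ]
 [475.891  86.128  46.   ]] w [np.float64(100.51938383982629), np.float64(43.492246553399625), np.float64(100.46880716969726), np.float64(43.29524739643166)]
[529.981 173.398  46.   ] -109.61930158083518
at z0 [534.618 185.447   3.   ]
t 13.4 q [-0.114  0.363  2.079  0.803  0.741 -0.381] p [501.832  98.912 161.657] w 87.67518823852282 F [ 0.749 -0.388 -0.085]
cm [-6.975  0.162 12.137]
rot deg [ 0.195  0.062 -0.437]
```

Call:
apply_moves(
  series=[
    [[-1.16, 0.03, 2.02, 0, 0, -0.4, 1], [-1.16, 0.03, 2.02, 0, 0, 0, 1], [-1.16, 0.03, 2.02, 0, 0, 0, 1], [-1.16, 0.03, 2.02, 0, 0, 0, 1], [-0.58, 0.01, 1.01, 0, 0, 0, 1], [-0.58, 0.01, 1.01, 0, 0, 0, 1], [-0.58, 0.01, 1.01, 0, 0, 0, 1], [-0.58, 0.01, 1.01, 0, 0, 0, 1], [0, 0, 0, 0, 0, 0, 1]],
  ],
)

```text
t: 14.3
ee_pos: [504.2, 97.0, 21.2]
orientation: [-2.274, -1.597, -0.61]
ft_force: [0.5, 0.1, 1.5]
width: 87.7
```

```bash
python3 - <<'E'
from bot import *
p,Rp,a=pick(np.array([530.,173.4,0]),np.radians(-109.6));print(p);rel(p,Rp)
E
```

```text
[503.332  98.506  21.67 ]
t 14.3 q [-0.118  0.663  2.097  1.153  0.56  -0.824] p [504.232  97.038  21.232] w 87.7459927811337 F [0.483 0.113 1.506]
cm [ 0.115 -0.135  0.015]
rot deg [ 0.241  0.049 -0.188]
```

Close the fingers and lift straight up.

Call:
apply_moves(
  series=[
    [[0, -0.1, 0, 0, 0, 0, 1], [0, 0, 0, 0, 0, 0, 0.3], [0, 0, 0, 0, 0, 0, 0.3], [0, 0, 0, 0, 0, 0, 0.3], [0, 0, 0, 0, 0, 0, 0.3], [0, 0, 0, 0, 0, 0, 0.3], [0.29, 0, -0.5, 0, 0, 0, 0.3], [0.58, 0, -1, 0, 0, 0, 0.3], [0.58, 0, -1, 0, 0, 0, 0.3], [1.16, 0, -2.02, 0, 0, 0, 0.3], [1.16, 0, -2.02, 0, 0, 0, 0.3], [1.16, 0, -2.02, 0, 0, 0, 0.3]],
  ],
)

```text
t: 15.5
ee_pos: [502.1, 98.8, 121.7]
orientation: [-2.271, -1.601, -0.61]
ft_force: [0.8, 0.2, -2.0]
width: 46.0
```

Call:
apply_moves(
  series=[
    [[1.16, 0, -2.02, 0, 0, 0, 0.3], [1.16, 0, -2.02, 0, 0, 0, 0.3], [1.16, 0, -2.02, 0, 0, 0, 0.3], [0, 0, 0, 0, 0, 0, 0.3]],
  ],
)

```text
t: 15.9
ee_pos: [503.7, 98.6, 193.4]
orientation: [-2.272, -1.604, -0.617]
ft_force: [-0.2, -0.6, -2.2]
width: 46.1
```

```bash
python3 - <<'E'
from bot import *
o,Rt=state(0)
a0=np.array([np.cos(np.radians(-109.6)),np.sin(np.radians(-109.6)),0])
# tool-frame rotation of +90 about tool y: does z go to heading a?
for s in(90,-90): print(s,(Rt@R.from_euler('y',s,degrees=True).as_matrix())[:,2])
rel(o['ee_pos'])
Ry=Rt@R.from_euler('y',-90,degrees=True).as_matrix(); 
print('moment',o['moment'])
snap('side','s5'); cv2.imwrite('pics/c5.png',cv2.resize(cv2.imread('pics/s5.png')[130:330,200:440],None,fx=3,fy=3,interpolation=cv2.INTER_CUBIC))
E
```

```text
90 [0.288 0.817 0.501]
-90 [-0.288 -0.817 -0.501]
t 15.9 q [-0.115  0.305  2.06   0.751  0.792 -0.318] p [503.727  98.629 193.432] w 46.1372247396814 F [-0.183 -0.56  -2.24 ]
cm [0. 0. 0.]
moment [-0.517  0.227 -0.024]
```

View pics/c5.png

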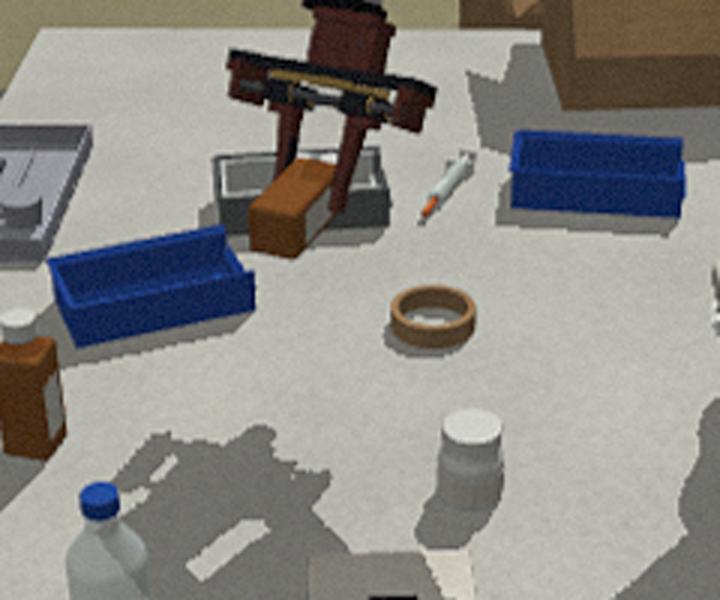

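The bottle is held level (width 46, weight felt). Turn it upright at a moderate pace.

Call:
apply_moves(
  series=[
    [[0, 0, 0, 0, -6, 0, 0.3], [0, 0, 0, 0, -6, 0, 0.3], [0, 0, 0, 0, -6, 0, 0.3], [0, 0, 0, 0, -6, 0, 0.3], [0, 0, 0, 0, -6, 0, 0.3], [0, 0, 0, 0, -6, 0, 0.3], [0, 0, 0, 0, -6, 0, 0.3], [0, 0, 0, 0, -6, 0, 0.3]],
  ],
)

```text
t: 16.75
ee_pos: [501.6, 99.0, 189.4]
orientation: [2.397, 1.689, -0.384]
ft_force: [-0.1, -0.1, -1.7]
width: 46.2
```

Call:
apply_moves(
  series=[
    [[0, 0, 0, 0, -6, 0, 0.3], [0, 0, 0, 0, -6, 0, 0.3], [0, 0, 0, 0, -6, 0, 0.3], [0, 0, 0, 0, -6, 0, 0.3], [0, 0, 0, 0, -6, 0, 0.3], [0, 0, 0, 0, -6, 0, 0.3], [0, 0, 0, 0, -6, 0, 0.3], [0, 0, 0, 0, 0, 0, 0.3]],
  ],
)

```text
t: 17.55
ee_pos: [501.0, 99.2, 186.6]
orientation: [1.886, 1.333, -1.097]
ft_force: [0.0, 0.2, -2.3]
width: 45.7
```

```bash
cat >> bot.py <<'E'
th=np.radians(-171.3)
Rpl=frame([np.cos(t)*np.cos(th),np.cos(t)*np.sin(th),-np.sin(t)],[-np.sin(th),np.cos(th),0])
bay=np.array([496.4,-227.9,9.+g])
E
python3 - <<'E'
from bot import *
o,Rt=state(0); print('R',Rt)
s=np.sign(Rt[:,1]@np.array([-Rt[1,2],Rt[0,2],0])); print('ysign',s)
y=np.array([-np.sin(th),np.cos(th),0])*s; Rg=frame(Rpl[:,2],y)
p=bay+5*Rpl[:,2]; rel(p+100*up,Rg); print('after rot',Rg.T@(p+100*up-o['ee_pos'])/10)
v=R.from_euler('z',np.radians(1)).as_rotvec(); 
d=Rg@Rt.T; print('world rot deg',np.degrees(R.from_matrix(d).as_rotvec()))
P,T=o['ee_pos'],Rt; q=o['qpos']; q=run(interp(P,Rt,P,Rg,10),q); q=run(interp(P,Rg,p+100*up,Rg,10),q); run(interp(p+100*up,Rg,p,Rg,10),q)
snap('side','s6'); cv2.imwrite('pics/c6.png',cv2.resize(cv2.imread('pics/s6.png')[60:260,200:440],None,fx=3,fy=3,interpolation=cv2.INTER_CUBIC))
E
```

```text
R [[ 0.164  0.942 -0.293]
 [ 0.468 -0.335 -0.818]
 [-0.868 -0.003 -0.496]]
ysign 1.0
t 17.55 q [ 0.508  0.748  1.588 -0.615  1.699  1.068] p [501.035  99.246 186.646] w 45.72264390479862 F [ 0.043  0.185 -2.287]
cm [-15.651  10.149  26.971]
rot deg [53.437  0.344 30.87 ]
after rot [-3.08  32.268  4.965]
world rot deg [  0.037  -0.342 -61.713]
q [0.181 0.848 1.358 0.028 1.982 1.596] err 0.0000 maxstep 0.07
q [-0.249  0.849  1.351 -0.369  1.928  1.227] err 0.0000 maxstep 0.04
q [-0.249  0.983  1.342 -0.356  1.812  1.273] err 0.0000 maxstep 0.01
```

View pics/c6.png

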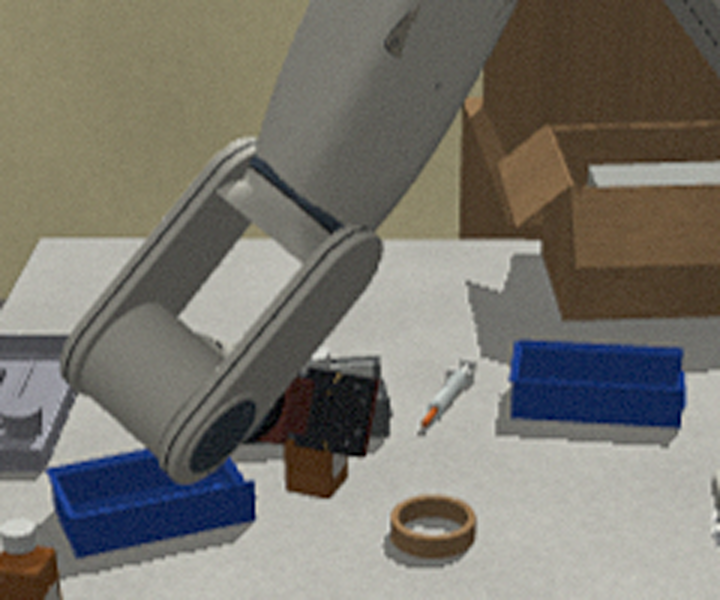

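Upright and clear. Turn to the placing heading, then travel to 100 mm above the bay.

Call:
apply_moves(
  series=[
    [[0, 0, 0, 6.68, 0.04, 3.86, 0.3], [0, 0, 0, 6.68, 0.04, 3.86, 0.3], [0, 0, 0, 6.68, 0.04, 3.86, 0.3], [0, 0, 0, 6.68, 0.04, 3.86, 0.3], [0, 0, 0, 6.68, 0.04, 3.86, 0.3], [0, 0, 0, 6.68, 0.04, 3.86, 0.3], [0, 0, 0, 6.68, 0.04, 3.86, 0.3], [0, 0, 0, 6.68, 0.04, 3.86, 0.3], [0, 0, 0, 0, 0, 0, 0.3]],
  ],
)

```text
t: 18.5
ee_pos: [503.0, 96.3, 190.9]
orientation: [2.664, 0.193, -1.519]
ft_force: [0.2, 0.3, -2.5]
width: 46.0
```

Call:
apply_moves(
  series=[
    [[-0.2, 2, 0.31, 0, 0, 0, 0.3], [-0.39, 4.03, 0.62, 0, 0, 0, 0.3], [-0.39, 4.03, 0.62, 0, 0, 0, 0.3], [-0.39, 4.03, 0.62, 0, 0, 0, 0.3], [-0.39, 4.03, 0.62, 0, 0, 0, 0.3], [-0.39, 4.03, 0.62, 0, 0, 0, 0.3], [-0.39, 4.03, 0.62, 0, 0, 0, 0.3], [-0.39, 4.03, 0.62, 0, 0, 0, 0.3], [-0.2, 2, 0.31, 0, 0, 0, 0.3], [0, 0, 0, 0, 0, 0, 0.3], [0, 0, 0, 0, 0, 0, 0.3]],
  ],
)

```text
t: 19.6
ee_pos: [492.5, -227.8, 192.5]
orientation: [2.657, 0.202, -1.521]
ft_force: [0.2, 0.7, -2.0]
width: 46.0
```

```bash
cat >> bot.py <<'E'
Rg=Rpl; pl=bay+5*Rpl[:,2]
E
python3 - <<'E'
from bot import *
rel(pl+100*up,Rg)
snap('top','t7'); snap('side','s7')
a=cv2.imread('pics/t7.png')[130:280,420:560]; b=cv2.imread('pics/s7.png')[120:240,240:360]
c=np.hstack([cv2.resize(a,(400,429),interpolation=cv2.INTER_CUBIC),cv2.resize(b,(400,429),interpolation=cv2.INTER_CUBIC)]); cv2.imwrite('pics/c7.png',c)
E
```

```text
t 19.6 q [-0.265  0.841  1.353 -0.379  1.923  1.212] p [ 492.46  -227.849  192.451] w 46.04350703356769 F [ 0.205  0.732 -1.962]
cm [0.318 0.065 0.238]
rot deg [-0.09  -0.443  0.066]
```

View pics/c7.png

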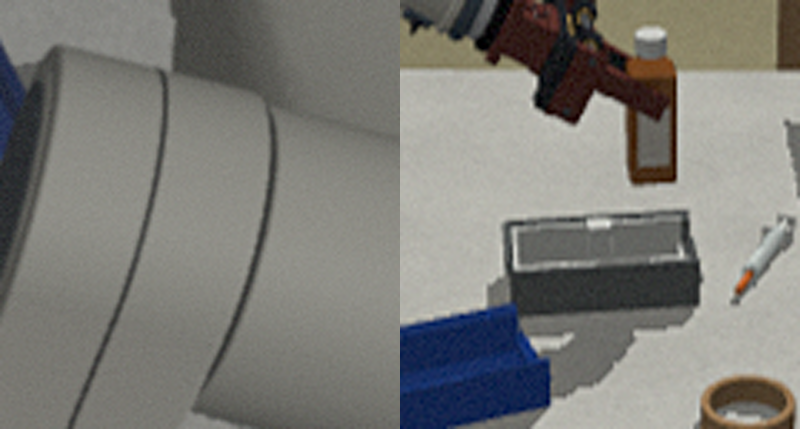

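Side view: the bottle hangs upright over the near end of the caddy, cap at crop (652,35), base edge at (628–675,181). I check its tilt and position numerically.

```bash
python3 - <<'E'
from bot import *
o,Rt=state(0); gp=o['ee_pos']-5*Rt[:,2]; A=-(-np.cos(t)*-up) if 0 else up
print('grasp',gp)
x=np.array([np.cos(th),np.sin(th),0]);y=np.array([-np.sin(th),np.cos(th),0])
b=gp-[0,0,g]
P=[b+135*up]+[b+sx*23*x+sy*23*y+h*up for h in(0,100) for sx in(1,-1) for sy in(1,-1)]
u=w2px('s7',P); print(np.c_[(u[:,0]-240)*400/120,(u[:,1]-120)*429/120])
# body axis seen: amber mask in s7
im=cv2.imread('pics/s7.png');m=cv2.inRange(cv2.cvtColor(im,40),(3,120,40),(20,255,255));m[:,:300]=0;m[180:]=0;m[:,345:]=0
pts=np.argwhere(m)[:,::-1]
for v in range(140,172,4):
    r=pts[pts[:,1]==v][:,0]; print(v,r.min(),r.max()) if len(r) else None
E
```

```text
grasp [ 497.04  -226.406  194.989]
[[241.121  29.656]
 [264.879 160.585]
 [269.844 182.223]
 [217.884 163.456]
 [221.816 185.189]
 [263.745  56.627]
 [268.841  76.581]
 [215.289  59.432]
 [219.287  79.481]]
140 304 322
144 301 322
148 312 322
152 309 322
156 308 322
160 309 322
164 309 322
168 309 322
```

```bash
python3 - <<'E'
from bot import *
im=cv2.GaussianBlur(cv2.imread('pics/s7.png'),(0,0),.6).astype(float); s=im[...,2]-im[...,0]  # red-blue: amber high
def cross(v,lo,hi,th=35):
    r=s[v,lo:hi]; i=np.flatnonzero((r[:-1]>th)!=(r[1:]>th)); return [round(lo+k+(th-r[k])/(r[k+1]-r[k]),2) for k in i]
for v in range(138,172,3): print(v,cross(v,300,332))
g_=im.sum(2)/3
for v in (128,129,130,131,132,133): print(v,im[v,305:326].mean(1).astype(int))
E
```

```text
138 [np.float64(307.13), np.float64(322.91), np.float64(329.0)]
141 [np.float64(306.0), np.float64(322.57)]
144 [np.float64(314.0), np.float64(322.14)]
147 [np.float64(320.11), np.float64(322.15)]
150 [np.float64(308.67), np.float64(309.33), np.float64(320.73), np.float64(322.04)]
153 [np.float64(307.82), np.float64(310.4), np.float64(320.95), np.float64(322.18)]
156 [np.float64(307.84), np.float64(310.42), np.float64(321.0), np.float64(322.07)]
159 [np.float64(308.24), np.float64(310.52), np.float64(321.33), np.float64(322.08)]
162 [np.float64(308.3), np.float64(310.42), np.float64(321.0), np.float64(322.07)]
165 [np.float64(308.35), np.float64(310.54), np.float64(320.88), np.float64(322.14)]
168 [np.float64(308.72), np.float64(322.14)]
171 []
128 [126 127 127 126 125 138 163 182 190 192 193 193 192 179 153 129 122 124
 125 125 125]
129 [128 126 127 127 128 148 186 201 201 203 203 201 204 197 164 133 124 124
 125 126 126]
130 [126 126 126 126 126 133 158 170 178 183 182 179 176 160 133 125 125 124
 122 123 124]
131 [125 126 125 127 125 115 115 122 130 137 135 132 125 107  98 118 125 125
 123 125 125]
132 [122 126 128 128 125 113 104 105 104 102 101 100  99  94  95 118 127 129
 125 126 127]
133 [ 97 114 125 129 127 116 107 104 104 101  99  99  96  92  97 118 128 128
 127 126 125]
```

Tilt is about 0.5° (negligible). The bottle sits about 4 mm towards the robot from the grasp point, so I shift by that and descend to just above the floor.

Call:
apply_moves(
  series=[
    [[0.17, 0.14, -0.29, 0, 0, 0, 0.3], [0.87, 0, 0.5, 0, 0, 0, 0.3], [1.73, 0, 1, 0, 0, 0, 0.3], [1.73, 0, 1, 0, 0, 0, 0.3], [1.73, 0, 1, 0, 0, 0, 0.3], [0.87, 0, 0.5, 0, 0, 0, 0.3], [0.87, 0, 0.5, 0, 0, 0, 0.3], [0.43, 0, 0.25, 0, 0, 0, 0.3], [0, 0, 0, 0, 0, 0, 0.3]],
  ],
)

```text
t: 20.6
ee_pos: [496.7, -229.1, 96.9]
orientation: [2.657, 0.2, -1.521]
ft_force: [-0.3, -0.1, -1.7]
width: 45.4
```

```bash
python3 - <<'E'
from bot import *
rel(pl+4*np.array([.988,.15,0]),Rg)
E
```

```text
t 20.6 q [-0.265  0.973  1.334 -0.367  1.819  1.256] p [ 496.728 -229.127   96.855] w 45.44732195859515 F [-0.322 -0.056 -1.659]
cm [ 0.697 -0.125  0.464]
rot deg [-0.128 -0.405 -0.004]
```

Call:
apply_moves(
  series=[
    [[0.17, 0, 0.1, 0, 0, 0, 0.3], [0.17, 0, 0.1, 0, 0, 0, 0.3], [0.09, 0, 0.05, 0, 0, 0, 0.3], [0, 0, 0, 0, 0, 0, 0.3]],
  ],
)

```text
t: 21.0
ee_pos: [497.0, -229.1, 92.6]
orientation: [2.657, 0.2, -1.52]
ft_force: [-0.2, -0.3, -2.1]
width: 45.6
```

Call:
apply_moves(
  series=[
    [[0.09, 0, 0.05, 0, 0, 0, 0.3], [0.09, 0, 0.05, 0, 0, 0, 0.3], [0, 0, 0, 0, 0, 0, 0.3]],
  ],
)

```text
t: 21.3
ee_pos: [497.1, -229.1, 90.7]
orientation: [2.657, 0.2, -1.52]
ft_force: [1.3, -1.1, 1.1]
width: 46.0
```

Call:
apply_moves(
  series=[
    [[0.04, 0, 0.03, 0, 0, 0, 0.3], [0.04, 0, 0.03, 0, 0, 0, 0.3], [0, 0, 0, 0, 0, 0, 0.3]],
  ],
)

```text
t: 21.6
ee_pos: [497.2, -229.1, 90.6]
orientation: [2.656, 0.2, -1.521]
ft_force: [2.3, 1.2, 6.3]
width: 45.8
```

The bottle stands on the floor. Open, wait, and back off along the fingers (up and away).

Call:
apply_moves(
  series=[
    [[0, 0, 0, 0, 0, 0, 0.56], [0, 0, 0, 0, 0, 0, 0.62], [0, 0, 0, 0, 0, 0, 0.7], [0, 0, 0, 0, 0, 0, 0.75], [0, 0, -0.5, 0, 0, 0, 0.75], [0, 0, -1, 0, 0, 0, 0.75], [0, 0, -2, 0, 0, 0, 0.75], [0, 0, -3, 0, 0, 0, 0.75], [0, 0, -4, 0, 0, 0, 0.75], [0, 0, -4, 0, 0, 0, 0.75], [0, 0, -2, 0, 0, 0, 0.75], [0, 0, 0, 0, 0, 0, 0.75]],
  ],
)

```text
t: 22.8
ee_pos: [640.3, -207.2, 174.7]
orientation: [2.659, 0.201, -1.512]
ft_force: [0.4, -0.9, 0.1]
width: 65.6
```

```bash
python3 - <<'E'
from bot import *
o,Rt=state(0); rel(o['ee_pos'])
snap('wrist','w8'); snap('side','s8')
a=cv2.imread('pics/w8.png'); b=cv2.imread('pics/s8.png')[120:240,240:360]
c=np.hstack([cv2.resize(a,(533,400)),cv2.resize(b,(267,400),interpolation=cv2.INTER_CUBIC) if 0 else cv2.copyMakeBorder(cv2.resize(b,(267,267),interpolation=cv2.INTER_CUBIC),0,133,0,0,0)]); cv2.imwrite('pics/c8.png',c)
E
```

```text
t 22.8 q [-0.2    1.061  0.912 -0.361  2.143  1.185] p [ 640.325 -207.218  174.682] w 65.59392013071287 F [ 0.369 -0.855  0.123]
cm [0. 0. 0.]
```

View pics/c8.png

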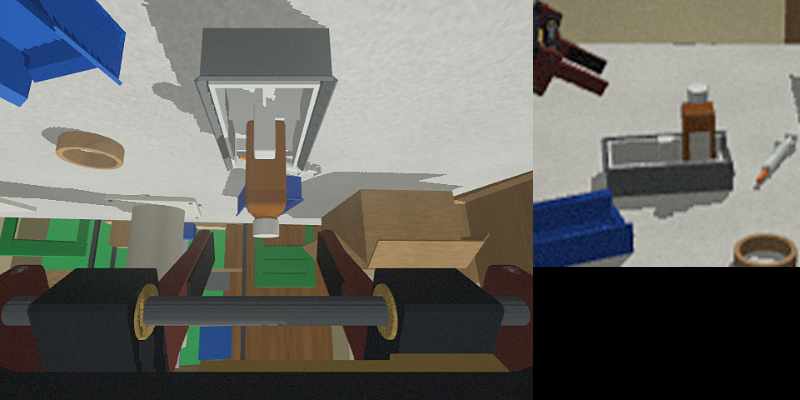

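The bottle stands upright in the bay at the low end, the insert rim sits inside the caddy lip, and the gripper is clear. A final numeric check, then hand in.

```bash
python3 - <<'E'
from bot import *
print('cap expected px',w2px('s8',[[496.4,-227.9,144]]),'seen ~(313.7,158.7)')
a,b=[cv2.GaussianBlur(cv2.imread(f'pics/{f}.png',0).astype(np.float32),(0,0),.7)[176:188,288:309] for f in('s3','s8')]
print('post shift since seating',cv2.phaseCorrelate(a,b,cv2.createHanningWindow((21,12),cv2.CV_32F)))
print(ctrl.get_obs()['t']); print(ctrl.close_job())
E
```

```text
cap expected px [[313.142 159.227]] seen ~(313.7,158.7)
post shift since seating ((-0.008518848896947873, 0.18298155488366685), 1.0417064511113696)
22.9
the job is handed in; nothing more can be done
None
```

The job is done and handed in at 22.9 s of the 72 s allowed. I lifted the white insert out by its post, turned it half round and lowered it home, so its bottle bay is at the caddy's low end. I then picked up the fallen bottle, turned it upright and set it down on the floor of that bay.

**Insert seating:** in the side view the post is no higher than before the move (shift about 0.4 px), and placing the bottle did not move it noticeably (0.2 px). Contact on lowering came about 1 mm above where I expected it. I pressed with up to 20 N there before letting go.

**Bottle:** it stands upright with its cap within 1 px of where it should be. Contact was under 7 N when I set it down. In the hand it was tilted about 0.5° and sat about 4 mm off the grasp point, which I corrected before lowering.

**Other objects:** the gripper ended clear of everything, and no check or picture suggested that anything else had been touched or moved. I did not compare the bystanders' positions numerically before and after.

I viewed 12 pictures, two over the budget of 10.

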